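# Push the snap hook onto the lashing eye

## Robot

A 6-joint arm with a two-finger parallel gripper is mounted at the origin on a cart in front of the work surface, level with it; the furniture and walls round the work are solid. World frame = base frame: x ahead of the robot, y to its left, z up, the work surface at z = 0. Lengths are in m, angles in degrees, forces in N, time in s.
With the tool pointing down it reaches from about 0.3 to 0.75 m from the base axis. Payload 8.5 kg.
Tool frame: the origin (TCP) lies at the very end of the fingers, on their centre line; the grasp point (between the pads) lies 19 mm behind it; z points along the fingers, y is the line along which they close (so a half turn about z gives the same grasp; the last joint's range is limited). The gripper opens to 85 mm and grips with 20 to 120 N. Pads are 22 mm wide; open, the fingers measure 114 mm over their backs; the gripper's body (76 mm by 85 mm) begins 54 mm behind the grasp point. The pads swing forward as they close: fully open they stand 13 mm farther back than shut.
Start: joints at [-86.763, 21.807, 74.336, -0, 83.858, -12.336], TCP at [0.148, -0.53, 0.209] pointing down, gripper open.
Joint ranges: [-178.18, 178.18], [-50.72, 133.34], [12.68, 142.11], [-81.47, 261.47], [9.98, 163.14], [-165.26, 165.26]. Speed limits (degrees/s): [136.94, 136.94, 180, 180, 180, 180].

## Interface

Orientations are given as a 3x3 rotation matrix whose columns are the frame's x, y, z axes.
In Python, from rig import env gives the robot as it stands.
- The arm moves only by the tool move_arm, never from a script. Its argument "plan" is a list of rows, each a list of 7 numbers: the turn, a rotation vector about the tool's x, y, z in degrees, then the shift along the tool's x, y, z in cm, then the gripper command: -1 is shut, 1 is fully open, values between are in proportion. In form: [[ax, ay, az, tx, ty, tz, jaw], ...]. A call has 1 to 5 rows; each row is the pose to reach, as a shift and turn from the pose commanded when the call began, along the tool's axes at that moment; what a row does not reach only later rows make up. A row lasts 1/10 s, in which the tool goes at most 50 mm and 8.59 degrees, less where a joint would pass 70% of its speed; a pose out of reach is approached as far as the arm can. A call with a gripper value outside its range is refused whole. The fingers move at their own pace and stop on an object; "squeeze" is the grip in N (left out, the last holds). Time passes only in rows, so rows that repeat a pose let the fingers close. It gives the time, the measured TCP pose, the force, the opening and the grip force at its end, in the units of the state.
- env.observe(): the state, without advancing time (a new reading comes with each control period).
- env.get_image(name): name is "scene" or "top"; returns a dict with "color" (480x640x3 uint8, red, green, blue), "fov_y" (degrees; the focal length in pixels is half the picture's height over the tangent of half this angle, whatever the lens; pixels are square), "cx", "cy" (the principal point, pixels), "R" (3x3) and "t" (3): a world point X has camera coordinates R X + t. Camera axes: x right, y down, z forward; pixel columns grow to the right and rows downward; lengths in m; the calibration is good to about 2 mm. A picture is of the moment at which its call begins. There is no depth.
- env.close_job(): hands the job in; it is judged then, once.
Trained networks look in a picture, given as the dict that the camera call returned (one of the last four; its "shot" number tells which), for a name from the list of things; names that differ only in an ending like _2 or _b are one class to them, and where a whole thing is asked for, a point or a joint stands for the part that bears it (a point fixed in the world has none). Each returns a list of dicts, best first, with "conf" (0 to 1); they miss things now and then, are a little off and sometimes report something else, mostly with a low value. They report only what shows in the picture. A call takes as long as a camera call.
- env.outline_of(target, picture): "mask" (480x640 bool, what is visible of it) and "bbox" ([centre column, centre row, width, height] in pixels, round what is visible of it).
- env.tip_of(target, picture): "pixel" ([column, row] in pixels: a listed point, or the origin of a listed thing).
The state is a dict: "time_s": time; "q": joint angles; "qvel": joint speeds; "joint_efforts": joint torques, N m; "position": TCP position; "tool_rot": TCP orientation; "ft_force": force on the tool from outside, world axes, zero at the start; "wrist_torque": the same for the moment, N m; "grip_width": finger opening in m; "gripper_force": force on a finger pad.
Only numpy, scipy, OpenCV 4.12 (cv2) and the standard library are available. Lean on these libraries where they do the work, as an engineer would, in place of code of your own. Each camera call takes 0.05 s, during which the arm holds its last target. There are 200 camera calls.

## Task

Take the big snap hook by its black handle and push it, mouth first and level, onto the near leg of the steel lashing eye on the bench, so that the leg itself forces the sprung gate open and the gate snaps shut behind it. The eye slides away along its slot before it resists, so go by feel, and never press harder on it than 40 N. Then lower the clipped hook until its handle lies flat on the bench, let go, and leave the other things where they are.

Things in the scene. Friction and masses are not known exactly. Their poses are not given: they have to be found in the camera images.
- hook_handle (a point): Centre of the loose snap hook's black handle, 14 mm above its underside and straight above the origin of hook; same axes. The handle is a ribbed black block 20 mm wide (y) x 28 mm high, from x = -46 to +26 mm of this point; grasp it across its width.
- hook: Loose push-on snap hook, 0.17 to 0.34 kg, lying level on its handle: a steel C-shaped hook in line with a black handle, 169 x 104 mm over all. Origin at the handle's underside, below hook_handle; x from handle to mouth, y across, z up. Its 10 mm bars are 11 to 21 mm above the underside. Inside face of its back bar at x = 61 mm.
- hook_mouth (a point): Entry of the hook's mouth, fixed on the hook 112 mm ahead (x) of hook's origin and 16 mm up, in line with the handle; same axes. A leg should enter within 4 mm of it in y. A leg's axis is here when it meets the gate, is past the gate tip about 40 mm deeper (towards the handle), and strikes the back bar at 47 mm. The nose, at y = +9 mm and beyond, flares to guide a leg in.
- gate (a joint): Angle of the hook's 8 mm thick gate, which pivots at x = 108, y = -39 mm of hook and reaches to behind the nose: 0 shut, grows as it swings inward, stop at 1.15 rad. A spring closes it; pushing it open with a leg takes 4 to 5 N at first, rising to 8 to 11 N; the leg passes its tip at 0.55 to 0.9 rad, the gate snaps shut and the force drops.
- rail: Steel base plate of the lashing eye, fixed to the bench, 52 mm wide, 7 mm high (bolt heads 11 mm), from x = -7 to +136 mm. Origin on the bench surface, on the plate's centreline near its robot end; x runs along the slot away from the robot (0.55 rad to the right to 0.15 rad to the left of straight ahead), z up. The hook must come along +x.
- near_leg (a point): Axis of the eye's near (robot side) leg, 30 mm above the bench; axes as rail. The eye is an upright bow of 8 mm steel bar, two legs 60 mm apart along x, top at 66 mm, on a foot strip 11 mm high; the legs are straight from 11 to 46 mm. Pushed, it slides along +x (3 N friction) up to a hard stop, clamped 4 to 24 mm from where it starts.
- cup: Small pale mixing cup, 56 mm wide, 61 mm high, upright, bystander; origin at its underside.
- tube: Red tube of hardener, 40 x 146 x 26 mm, bystander; origin at its underside.
- coupler: Pale cylindrical air coupler, 23 x 56 x 23 mm, lying, bystander; origin at its underside.

How it is judged:
By the outcome, as a careful person would: the job done as asked, in the order asked, and still so for the second after the job is handed in, with the robot touching nothing.
It also fails if it takes over 67 s, if anything falls off the work surface, if the arm or the gripper's body presses on something with over 40 N, if the wrist force passes 120 N, or if a joint passes its speed limit or range.

## Working session

There is one attempt and no reset: what is moved stays moved. The work goes in short steps, Python scripts to look and compute and a tool call to move; the robot and the scene stay as the last step left them, time stands still between calls to the robot, and variables do not carry over. Pictures are saved under pics/ and viewed, at most 10 in all, crops included, and the job is handed in when it is done.

Besides the shell and the picture viewer there is one more tool, called after ">>>" as name(argument=value, ...) on one line, values as JSON. move_arm: Moves the arm, as the interface text tells. Its arguments: {"type":"object","properties":{"plan":{"type":"array"},"squeeze":{"type":"number"}},"required":["plan"]}

```bash
mkdir -p pics; cat > h.py <<'E'
import numpy as np,cv2
from rig import env
def ray(im,p):
    f=240/np.tan(np.radians(im["fov_y"])/2)
    d=np.array([(p[0]-im["cx"])/f,(p[1]-im["cy"])/f,1.])
    R=np.array(im["R"]);t=np.array(im["t"])
    return -R.T@t,R.T@d
def onz(im,p,z):
    c,d=ray(im,p); return c+d*(z-c[2])/d[2]
def proj(im,X):
    f=240/np.tan(np.radians(im["fov_y"])/2)
    c=np.array(im["R"])@X+np.array(im["t"]); return c[:2]/c[2]*f+[im["cx"],im["cy"]]
def tri(a,b):
    (c1,d1),(c2,d2)=a,b
    s=np.linalg.lstsq(np.c_[d1,-d2],c2-c1,rcond=None)[0]
    p,q=c1+d1*s[0],c2+d2*s[1]; return (p+q)/2,np.linalg.norm(p-q)
E
python3 - <<'E'
from h import *
np.set_printoptions(precision=4,suppress=True)
ims={n:env.get_image(n) for n in("top","scene")}
for n,im in ims.items(): cv2.imwrite(f"pics/{n}0.png",im["color"][:,:,::-1]); print(n,im["fov_y"],ray(im,(320,240)))
Z=dict(hook_handle=.014,hook_mouth=.016,hook=0,rail=0,near_leg=.03,cup=0,tube=0,coupler=0)
for k,z in Z.items():
    r={}
    for n,im in ims.items():
        for d in env.tip_of(k,im)[:2]:
            print(k,n,round(d["conf"],2),np.array(d["pixel"]),onz(im,d["pixel"],z)); r.setdefault(n,ray(im,d["pixel"]))
    if len(r)==2: print("   tri",tri(r["top"],r["scene"]))
print(env.observe())
E
```

```text
top 50.35281481472814 (array([ 0.5109, -0.2322,  0.9969]), array([ 0.0426,  0.0321, -0.9989]))
scene 51.16610235353205 (array([0.1194, 0.2055, 0.7685]), array([ 0.4775, -0.4639, -0.7462]))
hook_handle top 0.64 [284.3 291.7] [ 0.4517 -0.1354  0.014 ]
hook_handle scene 0.58 [326.6 323.6] [ 0.4544 -0.1327  0.014 ]
   tri (array([ 0.4531, -0.1341,  0.0138]), np.float64(0.003751572795091306))
hook_mouth top 0.97 [263.9 236. ] [ 0.5573 -0.0923  0.016 ]
hook_mouth top 0.41 [285.2 287.3] [ 0.4602 -0.137   0.016 ]
hook top 0.93 [285.6 285.5] [ 0.4629 -0.1361  0.    ]
hook scene 0.92 [324.2 325.5] [ 0.4609 -0.1332  0.    ]
   tri (array([ 0.4629, -0.1355, -0.0049]), np.float64(0.00044682177306150134))
rail top 0.65 [348.7 216.6] [ 0.601 -0.255  0.   ]
rail scene 0.9 [319.7 244.3] [ 0.6032 -0.2635 -0.    ]
   tri (array([ 0.5985, -0.2561,  0.01  ]), np.float64(0.0040932990772072925))
near_leg top 0.8 [352.3 203.9] [ 0.6227 -0.2605  0.03  ]
near_leg scene 0.58 [311.8 230.2] [ 0.6224 -0.2607  0.03  ]
   tri (array([ 0.6226, -0.2606,  0.0299]), np.float64(0.0003642815050428516))
cup top 0.6 [262.9
[... 475 characters left out ...]
ene 0.73 [188.  290.4] [ 0.6987 -0.0066  0.    ]
   tri (array([ 0.6995, -0.0079, -0.0023]), np.float64(0.0023142356899669187))
{'time_s': 0.9, 'q': array([-86.7642,  21.8053,  74.3349,  -0.0015,  83.8592, -12.3337]), 'qvel': array([-0.0022, -0.0144, -0.071 , -0.0852, -0.0432, -0.0745]), 'joint_efforts': array([  0.0009, -44.8317, -23.1464,  -0.    ,   0.0005,   0.    ]), 'position': array([ 0.1476, -0.5298,  0.2089]), 'tool_rot': array([[ 0.9633,  0.2684, -0.    ],
       [ 0.2684, -0.9633, -0.    ],
       [-0.    ,  0.    , -1.    ]]), 'ft_force': array([-0.1463, -0.0537, -0.0069]), 'wrist_torque': array([ 0.0243,  0.0074, -0.0047]), 'gripper_force': 0.0, 'grip_width': 0.0852217067781661}
```

```bash
python3 - <<'E'
import cv2
a=cv2.imread("pics/top0.png")[130:330,210:450]
cv2.imwrite("pics/top0c.png",cv2.resize(a,None,fx=3,fy=3,interpolation=cv2.INTER_CUBIC))
E
```

```text
(no output)
```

View pics/top0c.png

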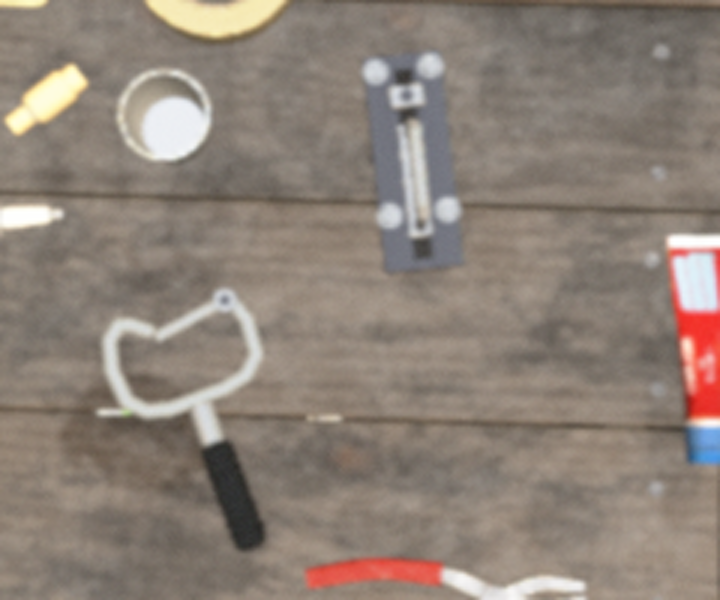

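View pics/scene0.png

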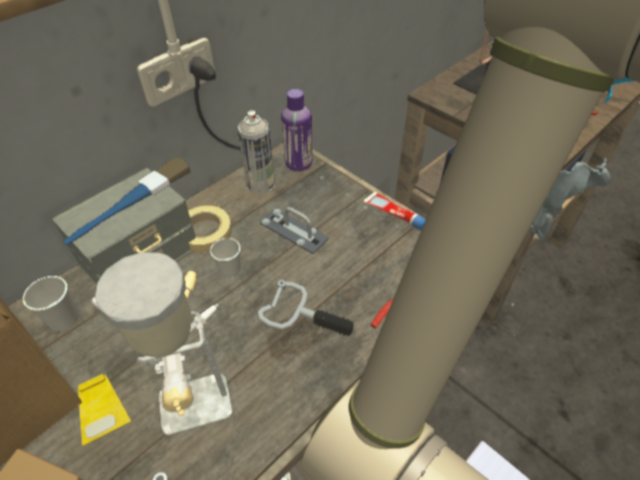

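The top crop shows the hook's handle from crop (210,445) to (250,545), the gate pivot at (225,298) and the nose near (155,330). The rail's plate corners are at (362,60), (442,55), (462,263) and (385,270). The scene view agrees with the networks' points.

```bash
python3 - <<'E'
from h import *
np.set_printoptions(precision=4,suppress=True)
im=env.get_image("top")
c=lambda x,y,z:onz(im,(210+x/3,130+y/3),z)
# hook fit
loc=np.array([[26,0],[-46,0],[108,-39],[56,0]])/1e3
w=np.array([c(215,446,.02),c(249,540,.022),c(225,299,.02),c(203,403,.021)])[:,:2]
m=np.array(onz(im,(263.9,236.),.016))[:2]; loc=np.vstack([loc,[.112,0]]); w=np.vstack([w,m])
def fit(l,w):
    a=l-l.mean(0);b=w-w.mean(0)
    th=np.arctan2((a[:,0]*b[:,1]-a[:,1]*b[:,0]).sum(),(a*b).sum())
    R=np.array([[np.cos(th),-np.sin(th)],[np.sin(th),np.cos(th)]]);t=w.mean(0)-R@l.mean(0)
    return th,t,w-(l@R.T+t)
print("hook",*fit(loc,w))
l=np.array([[136,26],[136,-26],[-7,-26],[-7,26]])/1e3
w=np.array([c(362,60,.007),c(442,55,.007),c(463,263,.007),c(385,271,.007)])[:,:2]
print("rail",*fit(l,w))
for n in ["rail","hook"]:
    d=env.outline_of(n,im)[0]; mk=d["mask"].astype(np.uint8)
    r=cv2.minAreaRect(cv2.findNonZero(mk)); print(n,d["conf"],r); 
    print(np.array([onz(im,p,.007)[:2] for p in cv2.boxPoints(r)]))
E
```

```text
hook 0.40688560730596807 [ 0.4551 -0.1393] [[-0.0024 -0.0011]
 [ 0.0054  0.0036]
 [ 0.0007 -0.0007]
 [-0.0029 -0.0044]
 [-0.0007  0.0026]]
rail 0.12909596522683575 [ 0.6004 -0.2593] [[-0.0014  0.0002]
 [-0.0034 -0.0004]
 [ 0.0024  0.0007]
 [ 0.0024 -0.0005]]
rail 0.73 ((347.7927551269531, 182.85874938964844), (72.69265747070312, 26.970775604248047), 84.47245788574219)
[[ 0.7345 -0.2161]
 [ 0.7411 -0.2686]
 [ 0.599  -0.286 ]
 [ 0.5924 -0.234 ]]
hook 0.91 ((277.2400207519531, 273.266845703125), (86.74929809570312, 52.85204315185547), 75.57923126220703)
[[ 0.5528 -0.0462]
 [ 0.5814 -0.1451]
 [ 0.4206 -0.1923]
 [ 0.3923 -0.0947]]
```

>>> move_arm(plan=[[0, 0, 0, 3, -2.2, 0, 0.2], [0, 0, 0, 6.4, -4.7, 0, 0.2], [0, 0, 0, 9.8, -7.2, 0, 0.2], [0, 0, 0, 13, -9.5, 0, 0.2], [0, 0, 0, 16.2, -11.9, 0, 0.2]], squeeze=100)

```text
time_s: 1.55
position: [0.2725, -0.3704, 0.2091]
tool_rot: [[0.963, 0.268, 0.0], [0.268, -0.963, -0.0], [0.0, 0.0, -1.0]]
ft_force: [0.4, -0.4, -0.1]
grip_width: 0.0514
gripper_force: 0.0
```

>>> move_arm(plan=[[0, 0, 0, 3.2, -2.4, 0.8, 0.2], [0, 0, 0, 6.5, -4.8, 1.6, 0.2], [0, 0, 0, 9.7, -7.1, 2.4, 0.2], [0, 0, 0, 13, -9.5, 3.2, 0.2], [0, 0, 0, 16.2, -11.9, 4, 0.2]])

```text
time_s: 2.05
position: [0.3967, -0.2122, 0.1688]
tool_rot: [[0.963, 0.268, 0.0], [0.268, -0.963, -0.0], [0.0, 0.001, -1.0]]
ft_force: [0.3, -0.1, 0.3]
grip_width: 0.0511
gripper_force: 0.0
```

>>> move_arm(plan=[[0, 0, -2, 3, -2.2, 2, 0.2], [0, 0, -4, 6, -4.4, 4, 0.2], [0, 0, -7.4, 8.1, -5.95, 6.9, 0.2], [0, 0, -7.4, 8.1, -5.95, 6.9, 0.2], [0, 0, -7.4, 8.1, -5.95, 6.9, 0.2]])

```text
time_s: 2.55
position: [0.458, -0.1344, 0.0999]
tool_rot: [[0.92, 0.391, -0.001], [0.391, -0.92, 0.0], [-0.001, -0.0, -1.0]]
ft_force: [-0.2, 0.3, -0.3]
grip_width: 0.0515
gripper_force: 0.0
```

>>> move_arm(plan=[[0, 0, 0, 0, 0, 3, 0.2], [0, 0, 0, 0, 0, 6, 0.2], [0, 0, 0, 0, 0, 8, 0.2], [0, 0, 0, 0, 0, 9.3, 0.2], [0, 0, 0, 0, 0, 9.3, 0.2]])

```text
time_s: 3.05
position: [0.4574, -0.1355, 0.0067]
tool_rot: [[0.922, 0.388, -0.001], [0.388, -0.922, 0.0], [-0.001, -0.001, -1.0]]
ft_force: [-0.1, 0.1, 0.1]
grip_width: 0.0513
gripper_force: 0.0
```

>>> move_arm(plan=[[0, 0, 0, 0, 0, 0, -0.3], [0, 0, 0, 0, 0, 0, -0.6], [0, 0, 0, 0, 0, 0, -1], [0, 0, 0, 0, 0, 0, -1], [0, 0, 0, 0, 0, 0, -1]])

```text
time_s: 3.55
position: [0.458, -0.1346, 0.0072]
tool_rot: [[0.921, 0.39, 0.001], [0.39, -0.921, -0.0], [0.0, 0.001, -1.0]]
ft_force: [-0.5, 0.1, 1.2]
grip_width: -0.0
gripper_force: 0.0
```

```bash
cat > look.py <<'E'
import sys
from h import *
n,cam,x0,x1,y0,y1,s=sys.argv[1],sys.argv[2],*map(int,sys.argv[3:])
im=env.get_image(cam)
cv2.imwrite(f"pics/{n}.png",cv2.resize(im["color"][y0:y1,x0:x1,::-1],None,fx=s,fy=s,interpolation=cv2.INTER_CUBIC))
E
python3 look.py s1 scene 220 420 220 370 4
```

```text
(no output)
```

View pics/s1.png

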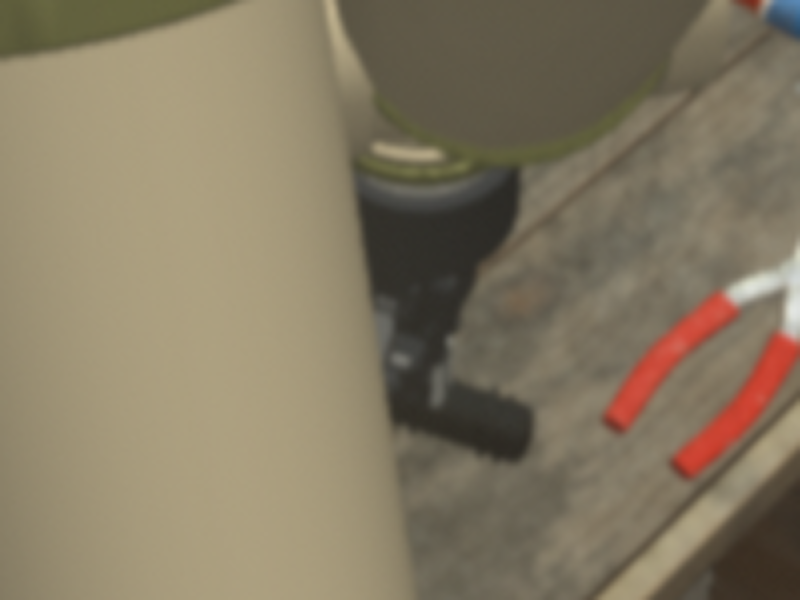

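```bash
python3 - <<'E'
from h import *
np.set_printoptions(precision=4,suppress=True)
for n in ("scene","top"):
    im=env.get_image(n); o=env.observe()
    if n=="top": cv2.imwrite("pics/t1.png",cv2.resize(im["color"][210:360,190:390,::-1],None,fx=4,fy=4,interpolation=cv2.INTER_CUBIC))
    print(n,proj(im,o["position"]),proj(im,o["position"]+[0,0,.022]),o["position"],o["grip_width"])
    for k,z in (("hook_handle",.014),("hook",0),("hook_mouth",.016)):
        for d in env.tip_of(k,im)[:2]: print(k,d["conf"],d["pixel"],onz(im,d["pixel"],z))
E
```

```text
scene [325.8634 323.886 ] [325.8345 317.063 ] [ 0.458  -0.1345  0.0071] 7.818437710645919e-05
hook_handle 0.92 [326.6, 325.1] [ 0.4522 -0.1305  0.014 ]
hook 0.69 [325.3, 322.1] [ 0.4645 -0.1396  0.    ]
top [284.3156 288.245 ] [283.1451 288.8355] [ 0.4579 -0.1345  0.0069] -0.00018002009625786016
hook_mouth 0.6 [226.3, 164.4] [ 0.6946 -0.0135  0.016 ]
```

View pics/t1.png

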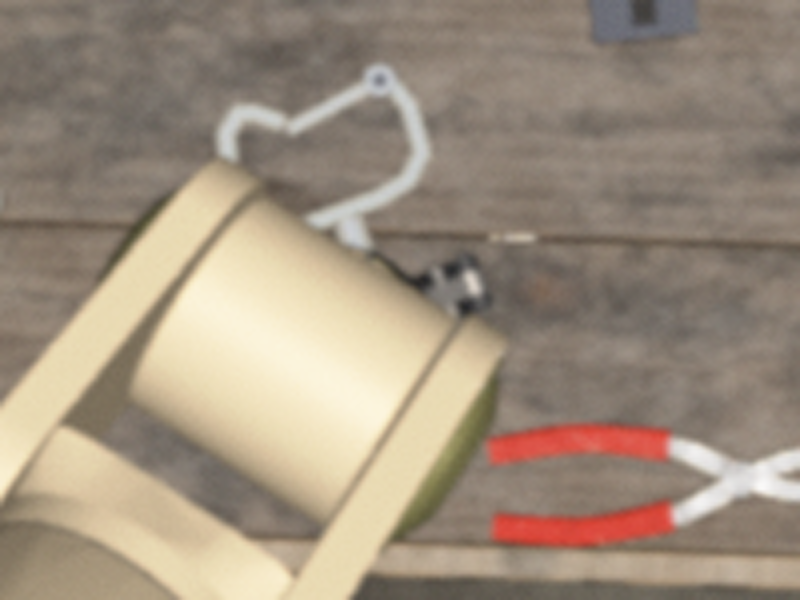

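The hook is where it was, with its pivot at top pixel (285,229). The gripper covers the handle, yet the width reads 0. A small lift will show whether the handle is held.

>>> move_arm(plan=[[0, 0, 0, 0, 0, -0.5, -1], [0, 0, 0, 0, 0, -1.5, -1], [0, 0, 0, 0, 0, -2.5, -1], [0, 0, 0, 0, 0, -3, -1], [0, 0, 0, 0, 0, -3, -1]])

```text
time_s: 4.5
position: [0.4584, -0.1347, 0.038]
tool_rot: [[0.921, 0.39, 0.002], [0.39, -0.921, -0.001], [0.001, 0.002, -1.0]]
ft_force: [0.3, 0.1, 0.5]
grip_width: -0.0002
gripper_force: 0.0
```

```bash
python3 -c "
from h import *
print(env.observe())"; python3 look.py s2 scene 240 400 230 350 5
```

```text
{'time_s': 4.5, 'q': array([-3.06179936e+01,  2.67874369e+01,  9.97710141e+01,  7.93782574e-04,
        5.33183978e+01,  3.64052328e+01]), 'qvel': array([-0.15056096,  1.15538483,  1.04788155, -0.03170106, -1.00708102,
       -0.17108457]), 'joint_efforts': array([ 4.80768189e-02, -4.20608282e+01, -1.53432137e+01,  5.99497889e-04,
        1.58741218e-01,  9.84448491e-06]), 'position': array([ 0.45837407, -0.1347369 ,  0.03797546]), 'tool_rot': array([[ 0.92066521,  0.39034874,  0.00185539],
       [ 0.39035103, -0.92066546, -0.00108515],
       [ 0.00128461,  0.00172331, -0.99999769]]), 'ft_force': array([0.30895717, 0.09047522, 0.51872954]), 'wrist_torque': array([-0.04195992, -0.02084499, -0.03008243]), 'gripper_force': 0.0, 'grip_width': -0.00017695668260751322}
```

View pics/s2.png

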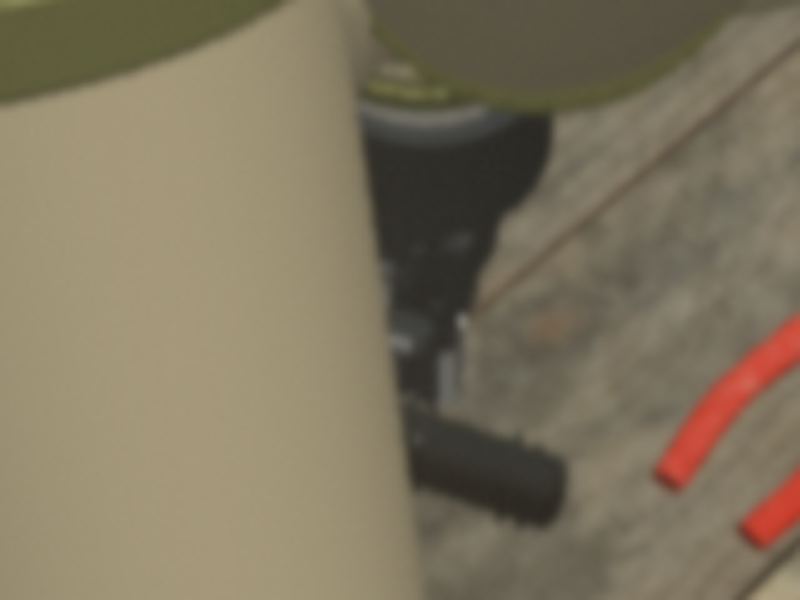

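The handle stayed on the bench: its rear end is still near scene pixel (348,328). I'll lift clear and compare the fingers open and shut.

>>> move_arm(plan=[[0, 0, 0, 0, 0, -3, -1], [0, 0, 0, 0, 0, -6, -1], [0, 0, 0, 0, 0, -9, -1], [0, 0, 0, 0, 0, -9, -1], [0, 0, 0, 0, 0, -9, -1]])

```text
time_s: 5.05
position: [0.4578, -0.1344, 0.1268]
tool_rot: [[0.921, 0.39, 0.0], [0.39, -0.921, -0.0], [0.0, 0.0, -1.0]]
ft_force: [-0.4, 0.5, -0.4]
grip_width: -0.0001
gripper_force: 0.0
```

```bash
cat > snap.py <<'E'
import sys
from h import *
im=env.get_image("scene"); o=env.observe(); c=im["color"][:,:,::-1].copy()
np.save("pics/%s.npy"%sys.argv[1],c); print(proj(im,o["position"]),o["position"],o["grip_width"])
E
python3 snap.py a
```

```text
[325.80690188 283.88835034] [ 0.45744229 -0.13421565  0.12608914] -0.00013054449547466262
```

>>> move_arm(plan=[[0, 0, 0, 0, 0, 0, 0.2], [0, 0, 0, 0, 0, 0, 0.2], [0, 0, 0, 0, 0, 0, 0.2], [0, 0, 0, 0, 0, 0, 0.2], [0, 0, 0, 0, 0, 0, 0.2]])

```text
time_s: 5.6
position: [0.4579, -0.1345, 0.1268]
tool_rot: [[0.921, 0.39, -0.0], [0.39, -0.921, 0.0], [-0.0, -0.0, -1.0]]
ft_force: [0.4, 0.8, -0.6]
grip_width: 0.0516
gripper_force: 0.0
```

```bash
python3 snap.py b; python3 - <<'E'
import numpy as np,cv2
f=lambda n:cv2.resize(np.load(f"pics/{n}.npy")[200:350,270:370],None,fx=4,fy=4,interpolation=cv2.INTER_CUBIC)
cv2.imwrite("pics/ab.png",np.hstack([f("a"),f("b")]))
E
```

```text
[325.70960308 283.34658425] [ 0.45790656 -0.13446726  0.12685112] 0.05152111477977224
```

View pics/ab.png

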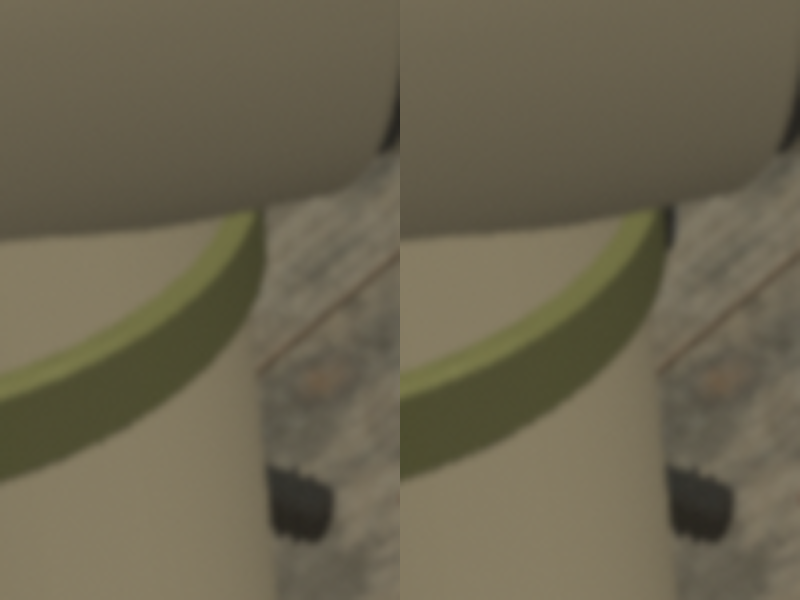

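Shutting in the air read a true 0, and the handle is unmoved with its end near (351,327). I'll retry 1 cm further back on the handle, lower, and close in stages with a gentler squeeze.

>>> move_arm(plan=[[0, 0, 0, -0.5, 0, 4, 0.2], [0, 0, 0, -1, 0, 8, 0.2], [0, 0, 0, -1, 0, 11, 0.2], [0, 0, 0, -1, 0, 12.3, 0.2], [0, 0, 0, -1, 0, 12.3, 0.2]], squeeze=40)

```text
time_s: 6.15
position: [0.4479, -0.138, 0.0025]
tool_rot: [[0.921, 0.39, -0.003], [0.39, -0.921, 0.002], [-0.002, -0.003, -1.0]]
ft_force: [-0.0, -0.5, 0.2]
grip_width: 0.0515
gripper_force: 0.0
```

>>> move_arm(plan=[[0, 0, 0, 0, 0, 0, -0.2], [0, 0, 0, 0, 0, 0, -0.3], [0, 0, 0, 0, 0, 0, -0.4], [0, 0, 0, 0, 0, 0, -0.5], [0, 0, 0, 0, 0, 0, -0.6]])

```text
time_s: 6.65
position: [0.4496, -0.1392, 0.0048]
tool_rot: [[0.921, 0.39, 0.002], [0.39, -0.921, -0.002], [0.002, 0.003, -1.0]]
ft_force: [0.0, -2.8, 6.2]
grip_width: 0.0176
gripper_force: 30.6
```

>>> move_arm(plan=[[0, 0, 0, 0, 0, 0, -0.7], [0, 0, 0, 0, 0, 0, -1], [0, 0, 0, 0, 0, 0, -1]], squeeze=80)

```text
time_s: 6.95
position: [0.4531, -0.1423, 0.0076]
tool_rot: [[0.92, 0.391, 0.012], [0.391, -0.92, -0.009], [0.007, 0.013, -1.0]]
ft_force: [1.0, -10.3, 28.7]
grip_width: 0.0005
gripper_force: 30.1
```

```bash
python3 - <<'E'
from h import *
np.set_printoptions(precision=4,suppress=True)
a=[]
for n,(x,y) in (("scene",(270,250)),("top",(230,220))):
    im=env.get_image(n); o=env.observe()
    p=proj(im,o["position"]); print(n,p-[x,y])
    a.append(cv2.resize(im["color"][y:y+100,x:x+100,::-1],(400,400),interpolation=cv2.INTER_CUBIC))
    for k,z in (("hook_handle",.014),("hook",0),("hook_mouth",.016)):
        for d in env.tip_of(k,im)[:1]: print(k,d["conf"],d["pixel"],onz(im,d["pixel"],z))
cv2.imwrite("pics/st.png",np.hstack(a))
print(o["position"],o["ft_force"],o["wrist_torque"],o["grip_width"],o["gripper_force"])
E
```

```text
scene [60.9062 72.677 ]
hook 0.58 [326.3, 322.9] [ 0.462  -0.1397 -0.    ]
top [58.299  70.8753]
hook_mouth 0.97 [263.1, 233.6] [ 0.5618 -0.0906  0.016 ]
[ 0.4531 -0.1424  0.0076] [ 1.5639 -9.7523 29.0598] [-1.8145 -0.3072  0.0175] 0.0006394308187649469 30.12408404611051
```

View pics/st.png

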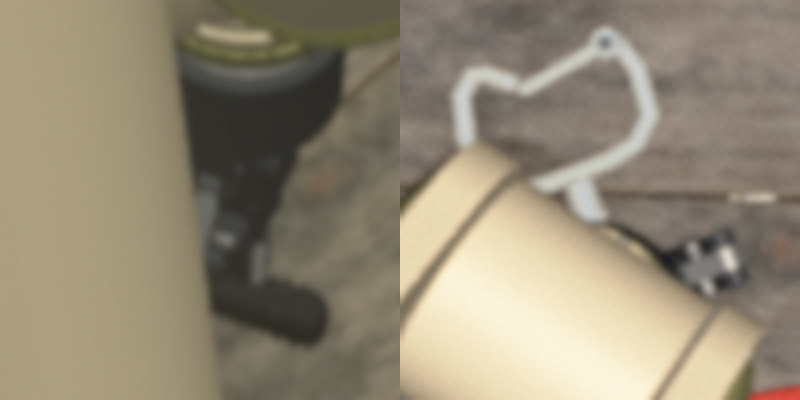

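The scene half shows the shut fingertips ending at the handle's top edge near (331,321). The top half shows the gate pivot moved about 4 px left, to (281,230). This fits the shut tips pressing on top of the handle, so they may end about 2 cm higher than the TCP reading. I'll check that by touching bare bench beside it, in small steps.

>>> move_arm(plan=[[0, 0, 0, 0, 0, -2, -1], [0, 0, 0, 0, 0, -5, -1], [0, 0, 0, -1, 3.8, -7, -1], [0, 0, 0, -2, 7.6, -7, -1], [0, 0, 0, -3, 11.5, -7, -1]], squeeze=40)

```text
time_s: 7.85
position: [0.4661, -0.2571, 0.0749]
tool_rot: [[0.92, 0.391, 0.001], [0.391, -0.92, -0.001], [0.001, 0.001, -1.0]]
ft_force: [0.7, -0.0, 0.6]
grip_width: 0.0001
gripper_force: 0.0
```

>>> move_arm(plan=[[0, 0, 0, 0, 0, 3, -1], [0, 0, 0, 0, 0, 5.5, -1], [0, 0, 0, 0, 0, 6.2, -1], [0, 0, 0, 0, 0, 6.4, -1], [0, 0, 0, 0, 0, 6.4, -1]])

```text
time_s: 8.35
position: [0.4663, -0.256, 0.0107]
tool_rot: [[0.921, 0.391, 0.001], [0.391, -0.921, -0.001], [0.0, 0.001, -1.0]]
ft_force: [0.5, -0.3, 0.5]
grip_width: 0.0001
gripper_force: 0.0
```

```bash
python3 - <<'E'
from h import *
np.set_printoptions(precision=4,suppress=True)
for n in ("scene","top"):
    im=env.get_image(n); np.save(f"pics/{n}5.npy",im["color"]); o=env.observe()
    print(n,proj(im,o["position"]))
    for k,z in (("hook_handle",.014),("hook",0),("hook_mouth",.016)):
        for d in env.tip_of(k,im)[:1]: print(k,d["conf"],d["pixel"],onz(im,d["pixel"],z))
x=np.load("pics/scene5.npy")[230:380,220:420,::-1]
cv2.imwrite("pics/v5.png",cv2.resize(x,None,fx=4,fy=4,interpolation=cv2.INTER_CUBIC))
print(o["position"],o["ft_force"])
E
```

```text
scene [367.9892 280.8216]
top [347.4825 285.951 ]
hook_handle 0.9 [283.9, 291.8] [ 0.4515 -0.1346  0.014 ]
hook 0.67 [283.3, 286.9] [ 0.4601 -0.1317 -0.    ]
hook_mouth 0.66 [266.8, 234.3] [ 0.5607 -0.0978  0.016 ]
[ 0.4663 -0.2561  0.0107] [ 0.084   0.4453 -0.0517]
```

View pics/v5.png

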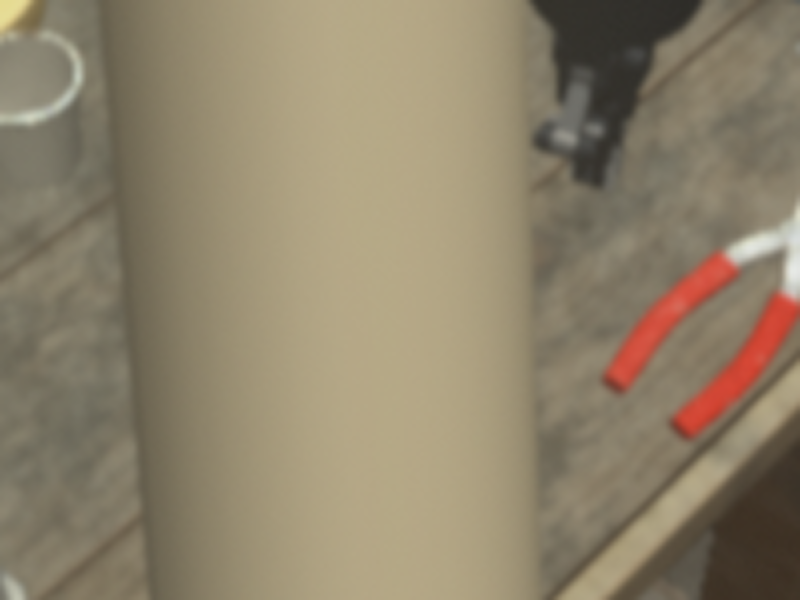

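The shut fingertips end at crop (590,182), which is scene pixel (367.5,275.5). That is about 5 px above the projected TCP (368,280.8), so the real tips sit about 2 cm above the reading. I'll refit the hook's handle numerically.

```bash
python3 - <<'E'
from h import *
np.set_printoptions(precision=4,suppress=True)
im=env.get_image("top")
def handle(c):
    g=c.max(2).astype(int); m=np.zeros(g.shape,np.uint8); m[255:325,255:305]=(g[255:325,255:305]<70)
    n,l,s,ce=cv2.connectedComponentsWithStats(m); i=1+s[1:,4].argmax()
    r=cv2.minAreaRect(cv2.findNonZero((l==i).astype(np.uint8))); 
    b=np.array([onz(im,p,.024)[:2] for p in cv2.boxPoints(r)])
    e=sorted([(np.linalg.norm(b[i]-b[(i+1)%4]),tuple(b[(i+1)%4]-b[i])) for i in range(2)])
    v=np.array(e[1][1]); v*=np.sign(v[0])
    return s[i,4],ce[i],onz(im,ce[i],.024),e[0][0],e[1][0],np.degrees(np.arctan2(v[1],v[0]))
print(handle(cv2.imread("pics/top0.png"))); print(handle(im["color"]))
d=env.outline_of("hook",im)
if d: r=cv2.minAreaRect(cv2.findNonZero(d[0]["mask"].astype(np.uint8)));print(d[0]["conf"],r)
E
```

```text
(np.int32(359), array([287.4318, 294.7744]), array([ 0.4467, -0.1425,  0.024 ]), np.float64(0.019756094717491457), np.float64(0.06736765481167196), np.float64(23.496172728233773))
(np.int32(213), array([283.6479, 287.9812]), array([ 0.4593, -0.1349,  0.024 ]), np.float64(0.020446850292288914), np.float64(0.04118935184694076), np.float64(22.685719807196946))
0.57 ((275.1153564453125, 266.923095703125), (73.40975189208984, 53.58824157714844), 74.74488067626953)
```

>>> move_arm(plan=[[0, 0, 0, 0, 0, -3, 0.2], [0, 0, 0, 0, 0, -6, 0.2], [0, 0, 0, 1.2, -3.8, -6, 0.2], [0, 0, 0, 2.4, -7.6, -6, 0.2], [0, 0, 0, 3.55, -11.4, -6, 0.2]])

```text
time_s: 9.35
position: [0.4538, -0.136, 0.0701]
tool_rot: [[0.921, 0.39, 0.0], [0.39, -0.921, -0.0], [0.0, 0.0, -1.0]]
ft_force: [-0.3, 0.5, 0.4]
grip_width: 0.0511
gripper_force: 0.0
```

>>> move_arm(plan=[[0, 0, 0, 0, 0, 2, 0.2], [0, 0, 0, 0, 0, 5, 0.2], [0, 0, 0, 0, 0, 7.5, 0.2], [0, 0, 0, 0, 0, 8.4, 0.2], [0, 0, 0, 0, 0, 8.4, 0.2]])

```text
time_s: 9.85
position: [0.4538, -0.137, -0.0147]
tool_rot: [[0.921, 0.39, -0.002], [0.39, -0.921, 0.001], [-0.001, -0.002, -1.0]]
ft_force: [0.2, -0.1, -0.3]
grip_width: 0.0508
gripper_force: 0.0
```

>>> move_arm(plan=[[0, 0, 0, 0, 0, 0, -0.2], [0, 0, 0, 0, 0, 0, -0.4], [0, 0, 0, 0, 0, 0, -1], [0, 0, 0, 0, 0, 0, -1], [0, 0, 0, 0, 0, 0, -1]])

```text
time_s: 10.35
position: [0.4548, -0.1376, -0.0129]
tool_rot: [[0.921, 0.39, 0.002], [0.39, -0.921, -0.001], [0.001, 0.002, -1.0]]
ft_force: [-0.2, 0.7, 7.2]
grip_width: 0.0188
gripper_force: 39.6
```

Holding the handle: opening 18.8 mm. Firm up the grip, lift, and carry it to about 25 mm short of the leg, turned to the rail's direction.

>>> move_arm(plan=[[0, 0, 0, 0, 0, 0, -1], [0, 0, 0, 0, 0, -1, -1], [0, 0, 0, 0, 0, -2.5, -1], [0, 0, 0, 0, 0, -4.5, -1], [0, 0, 0, 0, 0, -6, -1]], squeeze=100)

```text
time_s: 10.85
position: [0.4542, -0.1371, 0.0475]
tool_rot: [[0.921, 0.39, 0.001], [0.39, -0.921, -0.0], [0.0, 0.001, -1.0]]
ft_force: [0.4, 0.5, -3.4]
grip_width: 0.0176
gripper_force: 98.0
```

>>> move_arm(plan=[[0, 0, 3, -0.5, 2.8, 0, -1], [0, 0, 7, -1, 5.7, 0, -1], [0, 0, 11, -1.5, 8.6, 0, -1], [0, 0, 15.7, -2.1, 11.5, 0, -1], [0, 0, 15.7, -2.55, 14.2, 0, -1]])

```text
time_s: 11.35
position: [0.486, -0.279, 0.0466]
tool_rot: [[0.992, 0.124, -0.0], [0.124, -0.992, 0.0], [-0.0, -0.0, -1.0]]
ft_force: [0.1, 0.7, -2.2]
grip_width: 0.0179
gripper_force: 98.0
```

>>> move_arm(plan=[[0, 0, 0, 0, 0, 0, -1], [0, 0, 0, 0, 0, 0, -1]])

```text
time_s: 11.55
position: [0.4857, -0.2777, 0.0461]
tool_rot: [[0.992, 0.126, -0.001], [0.126, -0.992, 0.001], [-0.0, -0.001, -1.0]]
ft_force: [-1.0, -0.6, -3.2]
grip_width: 0.0178
gripper_force: 98.3
```

```bash
cat > m.py <<'E'
from h import *
np.set_printoptions(precision=4,suppress=True)
o=env.observe(); print(o["position"],o["tool_rot"].round(3).tolist(),o["ft_force"],o["wrist_torque"],o["grip_width"])
im=env.get_image("top"); np.save("pics/last.npy",im["color"]); sc=env.get_image("scene")
zu=o["position"][2]+.0135
for n,i in (("top",im),("scene",sc)):
  for k,z in (("hook_handle",zu+.014),("hook",zu),("hook_mouth",zu+.016),("near_leg",.03),("rail",0)):
    for d in env.tip_of(k,i)[:1]: print(n,k,round(d["conf"],2),d["pixel"],onz(i,d["pixel"],z))
cv2.imwrite("pics/m%d.png"%im["shot"],cv2.resize(im["color"][150:330,240:440,::-1],None,fx=3.3,fy=3.3,interpolation=cv2.INTER_CUBIC)); print(im["shot"])
E
python3 m.py
```

```text
[ 0.4857 -0.2777  0.0461] [[0.992, 0.126, -0.001], [0.126, -0.992, 0.001], [-0.0, -0.001, -1.0]] [-0.9747 -0.5901 -3.2312] [0.0627 0.1042 0.0465] 0.01778317533832368
top hook_handle 0.63 [440.5, 246.5] [ 0.5451 -0.42    0.0736]
top hook_mouth 0.95 [353.4, 212.8] [ 0.6013 -0.2616  0.0756]
top near_leg 0.87 [351.9, 203.2] [ 0.624  -0.2597  0.03  ]
top rail 0.91 [349.0, 215.8] [ 0.6026 -0.2555  0.    ]
scene hook_handle 0.87 [369.5, 249.3] [ 0.4836 -0.2738  0.0736]
scene hook 0.89 [368.9, 251.6] [ 0.488  -0.2785  0.0596]
15
```

>>> move_arm(plan=[[0, 0, 0, 0, 0, 1.5, -1], [0, 0, 0, 0, 0, 3, -1], [0, 0, 0, 0, 0, 4, -1], [0, 0, 0, 0, 0, 4.55, -1], [0, 0, 0, 0, 0, 4.55, -1]])

```text
time_s: 12.65
position: [0.4859, -0.2777, -0.0001]
tool_rot: [[0.992, 0.127, -0.001], [0.127, -0.992, 0.001], [-0.001, -0.001, -1.0]]
ft_force: [-0.5, -0.5, -3.5]
grip_width: 0.0176
gripper_force: 98.4
```

```bash
python3 m.py; cp $(ls -t pics/m*.png|head -1) pics/view.png
```

```text
[ 0.4859 -0.2777 -0.0001] [[0.992, 0.127, -0.001], [0.127, -0.992, 0.001], [-0.001, -0.001, -1.0]] [-0.5127 -0.4648 -3.4584] [-0.0285  0.0504  0.0043] 0.01763236867019204
top hook_mouth 0.94 [352.4, 214.4] [ 0.6027 -0.2612  0.0294]
top near_leg 0.6 [226.5, 163.9] [ 0.693 -0.017  0.03 ]
top rail 0.73 [351.5, 214.4] [ 0.6054 -0.2603  0.    ]
scene hook_handle 0.58 [367.0, 263.4] [ 0.4877 -0.2758  0.0274]
scene hook 0.67 [366.3, 266.9] [ 0.4899 -0.2775  0.0134]
scene hook_mouth 0.73 [187.2, 290.4] [0.6776 0.0026 0.0294]
17
```

View pics/view.png

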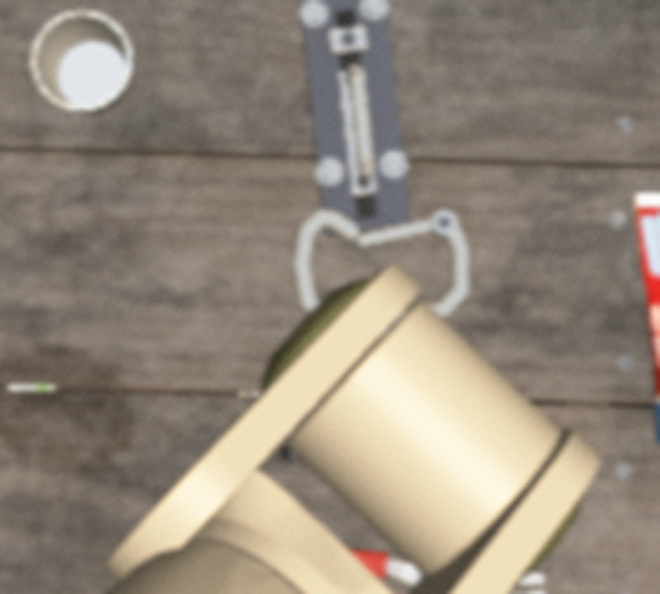

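The crop shows the hook in front of the eye: pivot at (444,222), gate tip and nose end near (362,238), eye near foot at (363,180). The leg seems to sit towards the nose side, so I'll check the lateral offset by projecting the model.

```bash
python3 - <<'E'
from h import *
np.set_printoptions(precision=1,suppress=True)
im=env.get_image("top");o=env.observe();p=o["position"]
a=np.arctan2(o["tool_rot"][1,0],o["tool_rot"][0,0]);ux=np.array([np.cos(a),np.sin(a),0]);uy=np.array([-np.sin(a),np.cos(a),0])
cr=lambda q:(q-[240,150])*3.3
P=lambda x,y,z:cr(proj(im,np.array([p[0],p[1],.0134])+(x*ux+y*uy)/1e3+[0,0,z/1e3]))
print("pivot",P(108,-39,21),"mouth",P(112,0,16),"right edge", P(80,-50,16),"tip",P(104,10,16))
# observed pivot -> hook-frame offset
def W(c,z): return onz(im,np.array(c)/3.3+[240,150],z)
w=W((444,222),.0344)-[p[0],p[1],0]; print("pivot meas hook frame",w@ux*1e3,w@uy*1e3)
for n,L in (("leg",np.array([.6225,-.2605,.03])),("leg2",np.array([.624,-.2597,.03]))):
    d=L-[p[0],p[1],0];print(n,d@ux*1e3,d@uy*1e3,cr(proj(im,L)))
# leg from strip/foot pixel in picture
for c,z in (((363,183),.011),((349,40),.011)):
    w=W(c,z);d=w-[p[0],p[1],0];print(w*1e3,d@ux*1e3,d@uy*1e3)
# outer width of C from bright low-sat pixels along rows
g=im["color"].astype(int)
for r in range(222,240,4):
    row=g[r]; m=np.where((row.min(1)>140)&(np.ptp(row,axis=1)<30))[0]; m=m[(m>320)&(m<395)]
    print(r,m.min() if len(m) else None,m.max() if len(m) else None,[ ((onz(im,(q,r),.0294)-[p[0],p[1],0])@uy*1e3).round(1) for q in (m.min(),m.max())] if len(m) else "")
E
```

```text
pivot [443.8 221.6] mouth [375.  222.1] right edge [467.2 268.9] tip [359.1 237.6]
pivot meas hook frame 107.7780802498343 -39.09242255706649
leg 137.47099056416806 -0.03431384664966713 [370.7 178.2]
leg2 139.0602368301495 0.5692557898165166 [369.3 175.6]
[ 621.7 -256.6   11. ] 137.19815207906927 3.8906856011214197
[ 706.4 -246.    11. ] 222.5746688805706 3.6850463612732316
222 330 381 [np.float64(45.6), np.float64(-50.8)]
226 330 382 [np.float64(46.3), np.float64(-51.9)]
230 329 382 [np.float64(48.9), np.float64(-51.1)]
234 330 382 [np.float64(47.8), np.float64(-50.3)]
238 331 381 [np.float64(46.6), np.float64(-47.6)]
```

The model projects onto the seen pivot exactly. The leg's lateral estimate is 0 to 4 mm, so I'll shift 2 mm left and advance by feel.

>>> move_arm(plan=[[0, 0, 0, 0.4, -0.2, 0, -1], [0, 0, 0, 0.9, -0.2, 0, -1], [0, 0, 0, 1.4, -0.2, 0, -1], [0, 0, 0, 1.8, -0.2, 0, -1], [0, 0, 0, 2.2, -0.2, 0, -1]])

```text
time_s: 13.8
position: [0.5081, -0.273, 0.0004]
tool_rot: [[0.992, 0.127, 0.0], [0.127, -0.992, 0.0], [0.0, -0.0, -1.0]]
ft_force: [-0.1, 0.3, -2.4]
grip_width: 0.0176
gripper_force: 98.4
```

>>> move_arm(plan=[[0, 0, 0, 0.2, 0, 0, -1], [0, 0, 0, 0.4, 0, 0, -1], [0, 0, 0, 0.6, 0, 0, -1], [0, 0, 0, 0.8, 0, 0, -1], [0, 0, 0, 1, 0, 0, -1]])

```text
time_s: 14.3
position: [0.5173, -0.2717, 0.0003]
tool_rot: [[0.992, 0.127, -0.001], [0.127, -0.992, 0.0], [-0.001, -0.0, -1.0]]
ft_force: [-3.3, -0.2, -3.0]
grip_width: 0.0175
gripper_force: 98.4
```

>>> move_arm(plan=[[0, 0, 0, 0.2, 0, 0, -1], [0, 0, 0, 0.4, 0, 0, -1], [0, 0, 0, 0.6, 0, 0, -1], [0, 0, 0, 0.8, 0, 0, -1], [0, 0, 0, 1, 0, 0, -1]])

```text
time_s: 14.8
position: [0.5273, -0.2703, 0.0003]
tool_rot: [[0.992, 0.127, -0.001], [0.127, -0.992, 0.0], [-0.001, -0.001, -1.0]]
ft_force: [-5.9, 0.8, -2.3]
grip_width: 0.0176
gripper_force: 98.3
```

>>> move_arm(plan=[[0, 0, 0, 0.2, 0, 0, -1], [0, 0, 0, 0.4, 0, 0, -1], [0, 0, 0, 0.6, 0, 0, -1], [0, 0, 0, 0.8, 0, 0, -1], [0, 0, 0, 1, 0, 0, -1]])

```text
time_s: 15.3
position: [0.5364, -0.2688, -0.0]
tool_rot: [[0.992, 0.127, -0.003], [0.127, -0.992, 0.001], [-0.003, -0.002, -1.0]]
ft_force: [-7.9, -1.2, -3.0]
grip_width: 0.0177
gripper_force: 98.3
```

>>> move_arm(plan=[[0, 0, 0, 0.2, 0, 0, -1], [0, 0, 0, 0.4, 0, 0, -1], [0, 0, 0, 0.6, 0, 0, -1], [0, 0, 0, 0.8, 0, 0, -1], [0, 0, 0, 1, 0, 0, -1]])

```text
time_s: 15.8
position: [0.5458, -0.2679, -0.0002]
tool_rot: [[0.992, 0.126, -0.004], [0.126, -0.992, 0.001], [-0.004, -0.002, -1.0]]
ft_force: [-9.7, -2.4, -3.2]
grip_width: 0.0178
gripper_force: 98.3
```

>>> move_arm(plan=[[0, 0, 0, 0.1, 0, 0, -1], [0, 0, 0, 0.2, 0, 0, -1], [0, 0, 0, 0.3, 0, 0, -1], [0, 0, 0, 0.4, 0, 0, -1], [0, 0, 0, 0.5, 0, 0, -1]])

```text
time_s: 16.3
position: [0.5508, -0.2677, -0.0001]
tool_rot: [[0.992, 0.126, -0.004], [0.126, -0.992, 0.0], [-0.004, -0.001, -1.0]]
ft_force: [-8.5, -3.3, -3.1]
grip_width: 0.0175
gripper_force: 98.3
```

>>> move_arm(plan=[[0, 0, 0, 0.1, 0, 0, -1], [0, 0, 0, 0.2, 0, 0, -1], [0, 0, 0, 0.3, 0, 0, -1], [0, 0, 0, 0.3, 0, 0, -1]])

```text
time_s: 16.7
position: [0.5546, -0.2681, 0.0002]
tool_rot: [[0.992, 0.126, -0.002], [0.126, -0.992, -0.001], [-0.002, 0.001, -1.0]]
ft_force: [-6.9, -6.3, -4.7]
grip_width: 0.0178
gripper_force: 98.4
```

>>> move_arm(plan=[[0, 0, 0, 0.1, 0, 0, -1], [0, 0, 0, 0.2, 0, 0, -1], [0, 0, 0, 0.2, 0, 0, -1]])

```text
time_s: 17.0
position: [0.5579, -0.2691, 0.0008]
tool_rot: [[0.992, 0.125, 0.002], [0.125, -0.992, -0.004], [0.002, 0.004, -1.0]]
ft_force: [-1.6, -10.0, -3.8]
grip_width: 0.0177
gripper_force: 98.8
```

>>> move_arm(plan=[[0, 0, 0, 0.1, 0, 0, -1], [0, 0, 0, 0.2, 0, 0, -1], [0, 0, 0, 0.2, 0, 0, -1]])

```text
time_s: 17.3
position: [0.5598, -0.2662, 0.0005]
tool_rot: [[0.992, 0.127, 0.001], [0.127, -0.992, 0.0], [0.001, 0.0, -1.0]]
ft_force: [0.0, -0.1, -2.3]
grip_width: 0.0179
gripper_force: 98.6
```

```bash
python3 m.py
```

```text
[ 0.5598 -0.2662  0.0005] [[0.992, 0.127, 0.001], [0.127, -0.992, 0.0], [0.001, 0.0, -1.0]] [ 0.0179 -0.1455 -2.3007] [ 0.0348 -0.      0.0506] 0.017938934627335354
top hook_mouth 0.72 [348.1, 174.8] [ 0.6783 -0.2509  0.03  ]
top near_leg 0.59 [439.5, 244.8] [ 0.5498 -0.4269  0.03  ]
scene hook_handle 0.88 [336.1, 247.2] [ 0.5575 -0.2636  0.028 ]
scene hook 0.74 [335.2, 250.4] [ 0.5612 -0.2652  0.014 ]
20
```

The force fell to zero after peaking at about 10 N, so the gate has snapped shut. I'll back off 1 cm to clear the plate edge and look.

>>> move_arm(plan=[[0, 0, 0, -0.3, 0, 0, -1], [0, 0, 0, -0.6, 0, 0, -1], [0, 0, 0, -1, 0, 0, -1], [0, 0, 0, -1, 0, 0, -1]])

```text
time_s: 18.3
position: [0.5487, -0.2678, 0.0004]
tool_rot: [[0.992, 0.126, -0.0], [0.126, -0.992, 0.0], [-0.0, -0.0, -1.0]]
ft_force: [0.5, 0.0, -2.5]
grip_width: 0.0178
gripper_force: 98.6
```

```bash
python3 - <<'E'
from h import *
im=env.get_image("top"); s=env.get_image("scene")
f=lambda i,x,y:cv2.resize(i["color"][y:y+100,x:x+66,::-1],(396,600),interpolation=cv2.INTER_CUBIC)
cv2.imwrite("pics/fin.png",np.hstack([f(im,310,140),f(s,270,190)]))
E
```

```text
(no output)
```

View pics/fin.png

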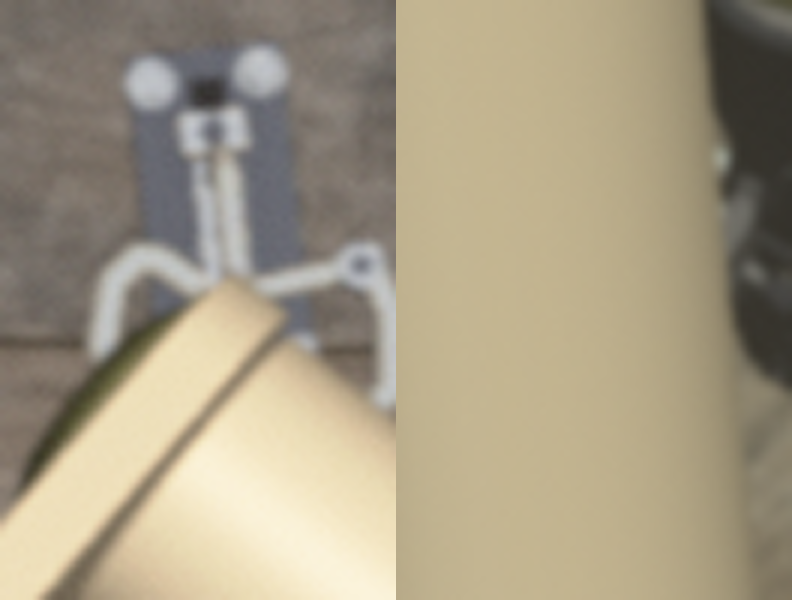

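The top view shows the gate straight and shut, from the pivot (360,265) to the nose, with the eye's bow passing through the closed hook. Now I'll lower it by feel.

>>> move_arm(plan=[[0, 0, 0, 0, 0, 0.3, -1], [0, 0, 0, 0, 0, 0.6, -1], [0, 0, 0, 0, 0, 0.9, -1], [0, 0, 0, 0, 0, 1.2, -1], [0, 0, 0, 0, 0, 1.2, -1]])

```text
time_s: 18.9
position: [0.5491, -0.2676, -0.0122]
tool_rot: [[0.992, 0.127, -0.001], [0.127, -0.992, 0.001], [-0.001, -0.001, -1.0]]
ft_force: [0.7, 0.1, -2.6]
grip_width: 0.0179
gripper_force: 98.6
```

>>> move_arm(plan=[[0, 0, 0, 0, 0, 0.05, -1], [0, 0, 0, 0, 0, 0.1, -1], [0, 0, 0, 0, 0, 0.1, -1]])

```text
time_s: 19.2
position: [0.5494, -0.2678, -0.0125]
tool_rot: [[0.992, 0.127, 0.0], [0.127, -0.992, -0.0], [0.0, 0.0, -1.0]]
ft_force: [0.3, -0.2, -2.7]
grip_width: 0.0177
gripper_force: 98.6
```

>>> move_arm(plan=[[0, 0, 0, 0, 0, 0.05, -1], [0, 0, 0, 0, 0, 0.1, -1], [0, 0, 0, 0, 0, 0.1, -1]])

```text
time_s: 19.5
position: [0.5494, -0.2678, -0.0126]
tool_rot: [[0.992, 0.127, 0.001], [0.127, -0.992, -0.0], [0.0, 0.001, -1.0]]
ft_force: [-2.4, 0.8, 4.9]
grip_width: 0.0175
gripper_force: 99.9
```

>>> move_arm(plan=[[0, 0, 0, 0, 0, 0.05, -1], [0, 0, 0, 0, 0, 0.05, -1], [0, 0, 0, 0, 0, 0.05, -1]])

```text
time_s: 19.8
position: [0.5494, -0.2678, -0.0127]
tool_rot: [[0.992, 0.127, 0.001], [0.127, -0.992, -0.001], [0.001, 0.001, -1.0]]
ft_force: [-4.6, 2.3, 9.6]
grip_width: 0.0177
gripper_force: 100.4
```

>>> move_arm(plan=[[0, 0, 0, 0, 0, -0.08, -1], [0, 0, 0, 0, 0, -0.08, -0.5], [0, 0, 0, 0, 0, -0.08, -0.3], [0, 0, 0, 0, 0, -0.08, 0], [0, 0, 0, 0, 0, -0.08, 0.1]], squeeze=30)

```text
time_s: 20.3
position: [0.5494, -0.2678, -0.0133]
tool_rot: [[0.992, 0.127, 0.0], [0.127, -0.992, -0.0], [0.0, 0.0, -1.0]]
ft_force: [0.2, 0.3, 0.9]
grip_width: 0.0471
gripper_force: 0.0
```

>>> move_arm(plan=[[0, 0, 0, 0, 0, -1, 0.1], [0, 0, 0, 0, 0, -3, 0.1], [0, 0, 0, 0, 0, -6, 0.1], [0, 0, 0, 0, 0, -9, 0.1], [0, 0, 0, 0, 0, -12, 0.1]])

```text
time_s: 20.8
position: [0.5493, -0.2677, 0.1087]
tool_rot: [[0.992, 0.127, 0.001], [0.127, -0.992, -0.0], [0.0, 0.0, -1.0]]
ft_force: [0.1, 0.1, -0.4]
grip_width: 0.0472
gripper_force: 0.0
```

>>> move_arm(plan=[[0, 0, 0, -3, 0, -1, 0.1], [0, 0, 0, -7, 0, -2, 0.1], [0, 0, 0, -11, 0, -3, 0.1], [0, 0, 0, -15, 0, -3, 0.1], [0, 0, 0, -18, 0, -3, 0.1]])

```text
time_s: 21.3
position: [0.369, -0.2905, 0.1378]
tool_rot: [[0.992, 0.126, 0.001], [0.126, -0.992, -0.001], [0.0, 0.001, -1.0]]
ft_force: [0.8, -0.9, 1.0]
grip_width: 0.0473
gripper_force: 0.0
```

```bash
python3 - <<'E'
from h import *
np.set_printoptions(precision=4,suppress=True)
im=env.get_image("top"); s=env.get_image("scene"); o=env.observe(); print(o["position"],o["ft_force"])
for n,i in (("top",im),("scene",s)):
  for k,z in (("hook_handle",.014),("hook",0),("hook_mouth",.016),("near_leg",.03),("cup",0),("tube",0),("coupler",0)):
    for d in env.tip_of(k,i)[:1]: print(n,k,round(d["conf"],2),d["pixel"],onz(i,d["pixel"],z))
g=im["color"].max(2).astype(int)
m=np.zeros(g.shape,np.uint8); m[195:275,335:385]=g[195:275,335:385]<70
_,l,st,ce=cv2.connectedComponentsWithStats(m)
for j in range(1,len(st)):
    if st[j,4]>40: print(st[j],onz(im,ce[j],.024))
E
```

```text
[ 0.3683 -0.2907  0.1377] [0.7515 0.5864 0.7116]
top hook 0.58 [352.4, 240.1] [ 0.5551 -0.2635  0.    ]
top hook_mouth 0.96 [348.4, 182.2] [ 0.6663 -0.2522  0.016 ]
top near_leg 0.55 [350.5, 199.7] [ 0.6306 -0.2568  0.03  ]
top cup 0.92 [266.1, 170.7] [ 0.6872 -0.0894  0.    ]
top tube 0.93 [441.5, 249.2] [ 0.5426 -0.437   0.    ]
top coupler 0.72 [225.1, 163.7] [ 0.699  -0.0075  0.    ]
scene cup 0.57 [229.5, 270.9] [ 0.6798 -0.0911  0.    ]
scene coupler 0.63 [185.5, 289.0] [ 0.7048 -0.0051  0.    ]
[350 230  11  36 312] [ 0.5393 -0.2674  0.024 ]
```

```bash
python3 -c "
from rig import env
print(env.close_job())"
```

```text
the job is handed in; nothing more can be done
None
```

The hook is clipped onto the near leg with its gate shut, and I lowered it until its handle met the bench, let go and handed in the job at about 21 s. The most I read while pushing on the eye was about 10 N, and the cup, tube and coupler are where they were; two earlier grasps missed, one pressing the handle into the bench with about 29 N.

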